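Check the heating block with the contact probe

ROBOT

A 7-joint arm with a two-finger parallel gripper is mounted at the origin on the work surface. World frame = base frame: x ahead of the robot, y to its left, z up, the work surface at z = 0. Lengths are in m, angles in rad, forces in N, time in s.
With the tool pointing down it reaches from about 0.425 to 0.875 m from the base axis. Payload 4.7 kg.
Tool frame: the origin (TCP) lies at the centre of the arm's flange, where the gripper is bolted on; the fingertips stand 182 mm ahead of it and the grasp point (between the pads) lies 164 mm ahead of it; z points along the fingers, y is the line along which they close (so a half turn about z gives the same grasp; the last joint's range is limited). The gripper opens to 87 mm and grips with 3 to 60 N. Pads are 19 mm wide; open, the fingers measure 117 mm over their backs; the gripper's body (75 mm by 190 mm) begins 51 mm behind the grasp point.
Start: joints at [1.259, 0.321, -0.07, 1.45, 0.023, 1.371, -0.057], TCP at [0.208, -0.616, 0.405] pointing down, gripper open.
Joint ranges: [-2.86, 2.86], [-0.3, 2.09], [-1.38, 1.24], [0.06, 2.45], [-1.56, 4.7], [0.09, 2.05], [-2.69, 2.69]. Speed limits (rad/s): [2.57, 2.57, 3.14, 3.14, 3.14, 3.14, 3.14].

INTERFACE

Orientations are given as a unit quaternion [w, x, y, z].
In Python, from plant import sense, imaging, close_job gives the robot as it stands. The module is installed in compiled form; this text tells all that it offers.
- The arm moves only by the tool drive_tool, never from a script. Its arguments are lists of equal length, an entry for each row: "hand": the opening, from -1 (shut) to 1 (fully open); "travel": the shift along the tool's x, y, z in a scale on which 1.0 is 0.75 m, a list of three; "dr": the turn, a rotation vector about the tool's x, y, z in normalised numbers (1 is pi/2 rad), a list of three. A call has 1 to 12 rows; each row is the pose to reach, as a shift and turn from the pose commanded when the call began, along the tool's axes at that moment; what a row does not reach only later rows make up. A row lasts 1/8 s, in which the tool goes at most 62.5 mm and 10.7 degrees, less where a joint would pass 70% of its speed; a pose out of reach is approached as far as the arm can. No shift or turn number may pass 1 either way. A call with a gripper value outside its range is refused whole. The fingers move at their own pace and stop on an object; "grip_force" is the grip in N (left out, the last holds). Time passes only in rows, so rows that repeat a pose let the fingers close. It gives the time, the measured TCP pose, the force, the opening and the grip force at its end, in the units of the state.
- sense(): the state, without advancing time (a new reading comes with each control period).
- imaging.read_camera(name): name is "scene" or "side" or "wrist"; returns the picture (420x560x3 uint8, red, green, blue); there is no depth.
- imaging.camera_params(name): a dict with "intrinsics" (3x3 intrinsics, pixels), "rvec" (rotation vector, rad) and "tvec" (3), from world to camera coordinates, as OpenCV has them. Camera axes: x right, y down, z forward; pixel columns grow to the right and rows downward; lengths in m; the calibration is good to about 2 mm. A picture is of the moment at which its call begins: read the wrist's pose just before it. camera_params takes no time and is no camera call; for the wrist camera it gives the pose at the moment of the call.
- close_job(): hands the job in; it is judged then, once.
The state is a dict: "time_s": time; "joint_pos": joint angles; "joint_vel": joint speeds; "effort": joint torques, N m; "tcp_pos": TCP position; "orientation": TCP orientation; "contact_force": force on the tool from outside, world axes, zero at the start; "wrist_torque": the same for the moment, N m; "grip_width": finger opening in m; "finger_force": force on a finger pad.
Only numpy, scipy, OpenCV 4.12 (cv2) and the standard library are available. Lean on these libraries where they do the work, as an engineer would, in place of code of your own. Each camera call takes 0.05 s, during which the arm holds its last target. There are 200 camera calls.

TASK

Pull the incubator's tray out to its stop by its bar handle, then take the contact probe out of its stand by its square grip. Stand the probe upright with its tip inside the ring marked on the metal block in the tray, press gently so that the sprung tip is about half way in, and finish while still holding it there in the gripper. Leave everything else on the table where it is.

Things in the scene. Friction and masses are not known exactly. Their poses are not given: they have to be found in the camera images.
- incubator: White box-shaped drawer incubator on the table, 260 deep (x) x 260 wide (y) x 140 high, fixed. Origin: centre of its underside. Its own x axis points away from the drawer front, so the tray slides out along its -x (roughly towards the robot). Front face of the closed tray at x = -130 mm.
- tray (a joint): How far the tray is out, m: 0 closed, 0.14 at its stop; starts up to 12 mm ajar. About 1.5 N of friction; it stays where left. Inside the tray is 217 long x 220 wide with walls 45 high; its inner floor is 40 mm above the table. Front panel 15 thick, top edge 127 mm above the table.
- tray_handle (a point): Middle of the tray's horizontal steel bar handle, moving with the tray: bar 12 mm thick, 130 long along the incubator's y, its centre 45 mm in front of the front panel (39 mm clear gap behind the bar) and 105 mm above the table. Site axes as the incubator's.
- block: Loose aluminium heating block lying on the tray's floor, 70 (x) x 100 (y) x 45 high, 0.7 kg, with four open round wells of 18 mm, 35 deep, in its -y half and a thin dark ring on its top in its +y half. It may lie turned any way and travels with the tray. Fully uncovered when the tray is at its stop. Origin: centre of its underside, z up.
- spot (a point): Centre of the ring marked on top of the block (thin dark line, circle of 20 mm diameter), on the block's top face at its local (0, 26, 45) mm, 85 mm above the table.
- stand: Grey plastic probe stand on the table, fixed, 80 x 80 x 85 high: a base, two side cheeks and a top plate with one 14 mm through hole in its middle, in which the probe hangs. Origin: centre of its underside, z up. It may be on either side of the incubator.
- probe: Upright contact probe hanging in the stand, 0.15 kg, 158 mm long. Origin: on its axis at the end of the fully-out tip, 12 mm above the table; z up the axis. From the origin up: sprung tip rod to 22; 11 mm tube to 75; black 32 mm collar 73 to 79, resting on the stand (lift 75 to clear); white square grip 24 x 24 (faces along x, y) 79 to 155; cap to 158.
- probe_point (a point): The contact end (flat foot, 8 mm diameter) of the probe's sprung tip, on the probe's axis; moves with the tip.
- plunger (a joint): How far the probe's sprung tip is pushed in, m: 0 fully out, 0.016 fully in. Its spring pushes with 1 N at 0, rising 0.25 N per mm: 3 N half way (0.008), 5 N fully in.
- rack: Bystander: grey tube rack, 60 x 120 x 50 high with capped tubes to 82, loose; stands on the side of the incubator where the stand is not. Origin: centre of underside.
- jar: Bystander: amber jar, 60 diameter, 75 high, loose. Origin: centre of underside.
- bottle: Bystander: white bottle, 64 diameter, 150 high, loose. Origin: centre of underside.
- beaker: Bystander: open glass beaker, 70 diameter, 80 high, loose. Origin: centre of underside.
- mouse: Bystander: black computer mouse, 100 x 60 x 34 high. Origin: centre of underside.
- phone: Bystander: phone lying flat, 155 x 75 x 9. Origin: centre of underside.
- dish: Bystander: flat round clear dish, 70 diameter, 14 high, lying on top of the incubator. Origin: centre of underside.
Not all that is in view belongs to the job. Leave any red look-alike of the probe alone.

How it is judged:
By the outcome, as a careful person would: the job done as asked, in the order asked, and still so for the second after the job is handed in, while the arm keeps its last pose, push and grip.
It also fails if it takes over 64 s, if anything falls off the work surface, if the arm or the gripper's body presses on something with over 40 N, if the wrist force passes 120 N, or if a joint passes its speed limit or range.

## Working session

There is one attempt and no reset: what is moved stays moved. The work goes in short steps, Python scripts to look and compute and a tool call to move; the robot and the scene stay as the last step left them, time stands still between calls to the robot, and variables do not carry over. Pictures are saved under pics/ and viewed, at most 10 in all, crops included, and the job is handed in when it is done.

Besides the shell and the picture viewer there is one more tool, called after "Emit:" by a JSON object that holds its "api" and its "payload", one argument or row to a line. drive_tool: Moves the arm, as the interface text tells. Its arguments: {"type":"object","properties":{"hand":{"type":"array"},"travel":{"type":"array"},"dr":{"type":"array"},"grip_force":{"type":"number"}},"required":["hand","travel","dr"]}

```bash
mkdir -p pics
cat > h.py <<'E'
import numpy as np,cv2
from scipy.spatial.transform import Rotation as R
from plant import sense,imaging
def cam(n):
    p=imaging.camera_params(n);K=np.array(p["intrinsics"]);r=cv2.Rodrigues(np.array(p["rvec"],float))[0];t=np.array(p["tvec"],float).ravel()
    return K,r,t
def ray(n,uv,c=None):
    K,r,t=c or cam(n);d=r.T@np.linalg.inv(K)@np.array([uv[0],uv[1],1.]);return -r.T@t,d/np.linalg.norm(d)
def plane(n,uv,z,c=None):
    o,d=ray(n,uv,c);return o+d*(z-o[2])/d[2]
def tri(rays):
    A=sum(np.eye(3)-np.outer(d,d) for o,d in rays);b=sum((np.eye(3)-np.outer(d,d))@o for o,d in rays)
    x=np.linalg.solve(A,b);return x,[np.linalg.norm(np.cross(x-o,d)) for o,d in rays]
def proj(n,X,c=None):
    K,r,t=c or cam(n);q=K@(r@np.array(X)+t);return q[:2]/q[2]
def snap(n,f):
    im=imaging.read_camera(n);cv2.imwrite(f,im[:,:,::-1]);return im
E
python3 - <<'E'
from h import *
for n in("scene","side","wrist"):
    snap(n,f"pics/{n}0.png");K,r,t=cam(n);print(n,K[0,0],-r.T@t,r[2])
s=sense();print(s)
E
```

```text
scene 452.5579762241784 [1.37668817 0.28504747 1.33394482] [-0.52217818 -0.18931437 -0.83155879]
side 382.8352158096181 [ 0.52522214 -0.89600367  0.76881152] [ 0.06041944  0.81258456 -0.57970322]
wrist 346.8268104215204 [ 0.28238692 -0.58948184  0.38334844] [-0.2716755  -0.09094058 -0.95808258]
{'time_s': 0.15, 'joint_pos': array([ 1.25912789,  0.32163408, -0.07007064,  1.45136991,  0.02260404,
        1.37075201, -0.05691318]), 'joint_vel': array([-0.00034469, -0.00296571, -0.00058191, -0.00255588, -0.0004306 ,
        0.00178476, -0.00129158]), 'effort': array([ 1.61442645e-04, -4.91798365e+01, -4.04493492e-01, -3.12875175e+01,
       -6.39195973e-02,  4.05282236e-02,  8.71417728e-05]), 'tcp_pos': array([ 0.20794287, -0.61569444,  0.40393704]), 'orientation': array([-6.70640675e-04,  9.86763592e-01,  1.62163925e-01, -1.56358927e-04]), 'contact_force': array([-0.07986629,  0.29001536, -0.21487132]), 'wrist_torque': array([-0.01243347,  0.01430673,  0.0145035 ]), 'finger_force': 0.0, 'grip_width': 0.08716572770500729}
```

```bash
python3 - <<'E'
import cv2,numpy as np
E
ls pics
```

```text
scene0.png
side0.png
wrist0.png
```

View pics/scene0.png

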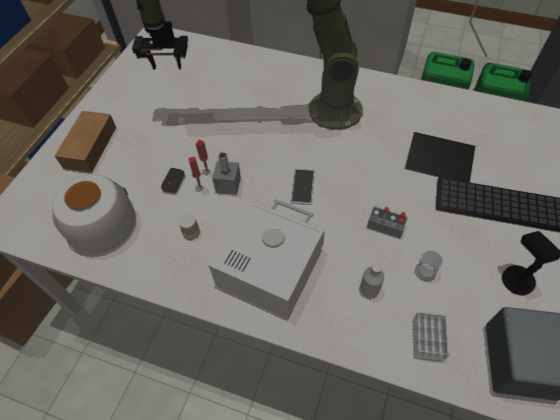

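View pics/side0.png

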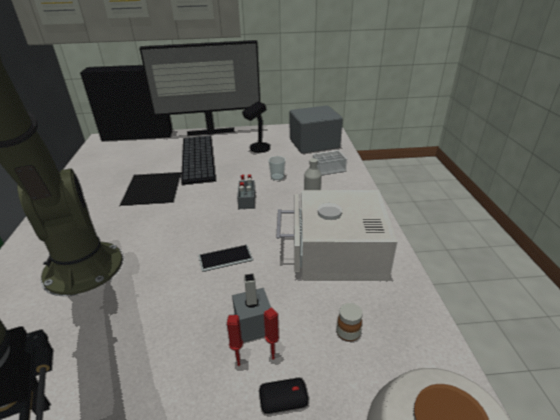

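The scene view shows the stand at (228,178) with the probe's light grip at (224,162), red look-alikes at (202,152) and (195,170), the handle bar at (293,210), and a phone at (303,186). In the side view the probe is at (250,290), the red look-alikes at (235,335) and (272,330), and the bar at (280,225).
Could be taken for the probe: the grey/white one in the stand (224,162), and the two red ones. By the description I choose the one in the stand. Next, a close crop to check it.

Run:
```python
import cv2,numpy as np
a=cv2.imread('pics/scene0.png');b=cv2.imread('pics/side0.png')
f=lambda im,x,y,w,h,s:cv2.resize(im[y:y+h,x:x+w],None,fx=s,fy=s,interpolation=cv2.INTER_CUBIC)
t=np.hstack([f(a,185,135,80,60,5),f(a,255,185,80,60,5)])
u=np.hstack([f(b,215,260,80,60,5),f(b,260,190,80,60,5)])
cv2.imwrite('pics/crop1.png',np.vstack([t,u]))
```

```text
(no output)
```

View pics/crop1.png

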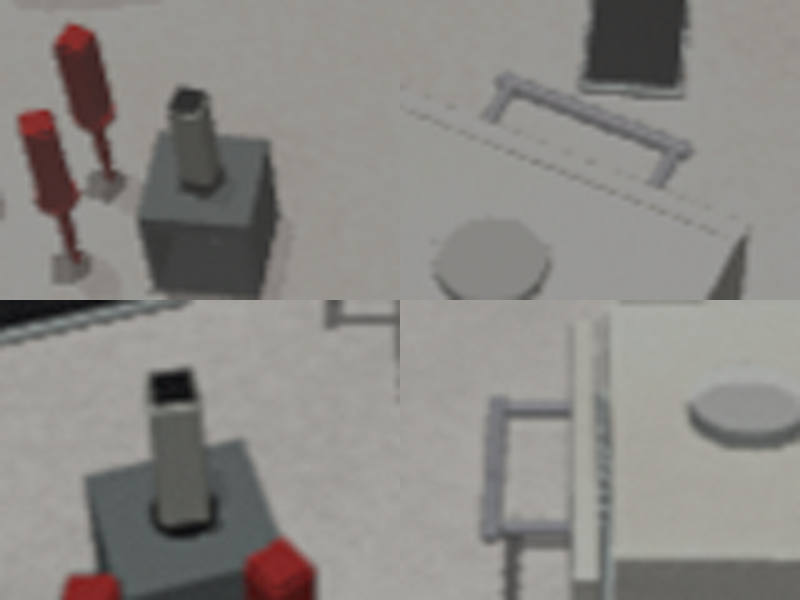

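The crop shows the white square grip with its black cap standing in the grey stand; the red ones stand free, so the choice is confirmed. Bar ends are at scene (276,200) and (312,215), side (278,237) and (279,210).

Run:
```python
from h import *
P={'cap':((222.6,155),(249.2,277.2)),'hN':((276,200.4),(278,236.6)),'hF':((312.2,215),(279.4,210)),'dish':((272.5,236.5),(329.5,211.5))}
X={}
for k,(a,b) in P.items():
    X[k],e=tri([ray('scene',a),ray('side',b)]);print(k,X[k].round(4),np.round(e,4),np.hypot(*X[k][:2]).round(3))
d=X['hF']-X['hN'];print('len',np.linalg.norm(d),'yaw',np.arctan2(-d[0],d[1]),'mid',(X['hF']+X['hN'])/2)
s=sense();q=s['orientation'];M=R.from_quat(q[[1,2,3,0]]).as_matrix();print(M.round(4))
# cap corners on z=.17
off=lambda x,y:(x/5+185,y/5+135)
for p in[(180,88),(209,93),(203,117),(170,112)]:print(plane('scene',off(*p),.17).round(4))
off=lambda x,y:(x/5+215,y/5+260)
for p in[(150,73),(190,70),(198,103),(150,105)]:print(plane('side',off(*p),.17).round(4))
```

```text
cap [ 0.4996 -0.2676  0.1643] [0.0004 0.0004] 0.567
hN [ 0.5804 -0.0488  0.1029] [0.0006 0.0006] 0.582
hF [0.5965 0.0826 0.1028] [0.0005 0.0005] 0.602
dish [ 0.7351 -0.0019  0.1437] [0.0008 0.0008] 0.735
len 0.13241987997309412 yaw -0.12186579175510562 mid [0.58846476 0.01690199 0.10282953]
[[ 9.474e-01  3.200e-01 -5.000e-04]
 [ 3.200e-01 -9.474e-01  1.300e-03]
 [-1.000e-04 -1.400e-03 -1.000e+00]]
[ 0.4962 -0.2744  0.17  ]
[ 0.4941 -0.2539  0.17  ]
[ 0.5149 -0.2494  0.17  ]
[ 0.5178 -0.2722  0.17  ]
[ 0.4903 -0.2639  0.17  ]
[ 0.5082 -0.2639  0.17  ]
[ 0.5111 -0.2851  0.17  ]
[ 0.49   -0.2842  0.17  ]
```

The manual's scale: shifts go in shares of 0.75 m and turns go in shares of pi/2 rad. Converting my numbers, 562 mm is 0.7493, -478 mm is -0.6373, -1.123 rad is -0.7149.

Emit:
{"api": "drive_tool", "payload": {
  "hand": [-0.17,-0.17,-0.17,-0.17,-0.17,-0.17,-0.17,-0.17,-0.17,-0.17,-0.17,-0.17],
  "travel": [
    [0.7493,-0.6373,0.04],
    [0.7493,-0.6373,0.04],
    [0.7493,-0.6373,0.04],
    [0.7493,-0.6373,0.04],
    [0.7493,-0.6373,0.04],
    [0.7493,-0.6373,0.04],
    [0.7493,-0.6373,0.04],
    [0.7493,-0.6373,0.04],
    [0.7493,-0.6373,0.04],
    [0.7493,-0.6373,0.04],
    [0.7493,-0.6373,0.04],
    [0.7493,-0.6373,0.04]
  ],
  "dr": [
    [0,0,-0.7149],
    [0,0,-0.7149],
    [0,0,-0.7149],
    [0,0,-0.7149],
    [0,0,-0.7149],
    [0,0,-0.7149],
    [0,0,-0.7149],
    [0,0,-0.7149],
    [0,0,-0.7149],
    [0,0,-0.7149],
    [0,0,-0.7149],
    [0,0,-0.7149]
  ]
}}

```text
time_s: 1.65
tcp_pos: [0.5882, 0.0193, 0.3745]
orientation: [-0.0, 0.749, 0.663, 0.0]
contact_force: [1.8, -1.3, -0.2]
grip_width: 0.0365
finger_force: 0.0
```

Run:
```python
from h import *
c=cam('wrist');im=snap('wrist','pics/w1.png')
for p in[(.5804,-.0488,.105),(.5965,.0826,.105)]:
    q=proj('wrist',p,c);print(q);cv2.circle(im,tuple(int(v) for v in q),4,(255,0,0),1)
s=sense();M=R.from_quat(s['orientation'][[1,2,3,0]]).as_matrix()
q=proj('wrist',s['tcp_pos']+M[:,2]*(s['tcp_pos'][2]-.105),c);print('axis',q);cv2.circle(im,tuple(int(v) for v in q),4,(0,255,0),1)
cv2.imwrite('pics/w1.png',im[:,:,::-1])
```

```text
[287.67575216 297.45911156]
[288.16520959 130.1619165 ]
axis [288.49353568 205.4363492 ]
```

View pics/w1.png

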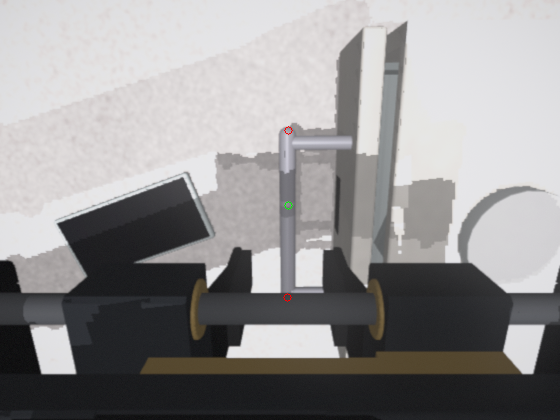

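The wrist view shows the bar running from (288,130) to (287,297) exactly where measured, with the tool axis at (288,205) on it.

To row units: 98 mm is 0.1307, 50 mm is 0.0667.

Emit:
{"api": "drive_tool", "payload": {
  "hand": [-0.17,-0.17,-0.17,-1,-1,-1,-1],
  "travel": [
    [0,0,0.0667],
    [0,0,0.1307],
    [0,0,0.1307],
    [0,0,0.1307],
    [0,0,0.1307],
    [0,0,0.1307],
    [0,0,0.1307]
  ],
  "dr": [
    [0,0,0],
    [0,0,0],
    [0,0,0],
    [0,0,0],
    [0,0,0],
    [0,0,0],
    [0,0,0]
  ],
  "grip_force": 30
}}

```text
time_s: 2.58
tcp_pos: [0.5879, 0.017, 0.2783]
orientation: [0.001, 0.749, 0.663, 0.001]
contact_force: [-1.3, -0.1, 5.2]
grip_width: 0.0111
finger_force: 30.0
```

To row units: -126 mm is -0.168, -124 mm is -0.1653.

Emit:
{"api": "drive_tool", "payload": {
  "hand": [-1,-1,-1,-1,-1,-1,-1,-1,-1,-1],
  "travel": [
    [0,-0.0093,0],
    [0,-0.0267,0],
    [0,-0.048,0],
    [0,-0.072,0],
    [0,-0.096,0],
    [0,-0.12,0],
    [0,-0.1413,0],
    [0,-0.156,0],
    [0,-0.1653,0],
    [0,-0.168,0]
  ],
  "dr": [
    [0,0,0],
    [0,0,0],
    [0,0,0],
    [0,0,0],
    [0,0,0],
    [0,0,0],
    [0,0,0],
    [0,0,0],
    [0,0,0],
    [0,0,0]
  ]
}}

```text
time_s: 3.82
tcp_pos: [0.4626, 0.0318, 0.2782]
orientation: [0.002, 0.749, 0.663, 0.0]
contact_force: [1.4, -2.3, 7.8]
grip_width: 0.011
finger_force: 30.0
```

To row units: -16 mm is -0.0213, -14 mm is -0.0187.

Emit:
{"api": "drive_tool", "payload": {
  "hand": [-1,-1,-1,-1,-1,-1,-1,-1],
  "travel": [
    [0,-0.0027,0],
    [0,-0.0053,0],
    [0,-0.008,0],
    [0,-0.0107,0],
    [0,-0.0133,0],
    [0,-0.016,0],
    [0,-0.0187,0],
    [0,-0.0213,0]
  ],
  "dr": [
    [0,0,0],
    [0,0,0],
    [0,0,0],
    [0,0,0],
    [0,0,0],
    [0,0,0],
    [0,0,0],
    [0,0,0]
  ]
}}

```text
time_s: 4.82
tcp_pos: [0.452, 0.0324, 0.2784]
orientation: [0.008, 0.749, 0.662, 0.008]
contact_force: [30.9, -4.8, -22.6]
grip_width: 0.0112
finger_force: 30.0
```

At the stop (30 N reaction after 137 mm of travel). Relaxing the pull, then letting go and rising.

To row units: -160 mm is -0.2133, -130 mm is -0.1733.

Emit:
{"api": "drive_tool", "payload": {
  "hand": [-1,-1,-0.17,-0.17,-0.17,-0.17,-0.17,-0.17,-0.17],
  "travel": [
    [0,0.004,0],
    [0,0.0067,0],
    [0,0.0067,0],
    [0,0.0067,0],
    [0,0.0067,0],
    [0,0.0067,-0.04],
    [0,0.0067,-0.1067],
    [0,0.0067,-0.1733],
    [0,0.0067,-0.2133]
  ],
  "dr": [
    [0,0,0],
    [0,0,0],
    [0,0,0],
    [0,0,0],
    [0,0,0],
    [0,0,0],
    [0,0,0],
    [0,0,0],
    [0,0,0]
  ]
}}

```text
time_s: 5.95
tcp_pos: [0.4511, 0.0342, 0.4385]
orientation: [0.001, 0.749, 0.663, 0.0]
contact_force: [-0.1, -0.6, -0.2]
grip_width: 0.0359
finger_force: 0.0
```

Run:
```python
from h import *
import pickle
D={}
for n in('scene','side','wrist'):
    c=cam(n);im=snap(n,f'pics/{n}2.png');D[n]=c
pickle.dump(D,open('c2.pkl','wb'))
f=lambda im,x,y,w,h,s:cv2.resize(im[y:y+h,x:x+w],None,fx=s,fy=s,interpolation=cv2.INTER_CUBIC)
a=cv2.imread('pics/scene2.png');b=cv2.imread('pics/side2.png');w=cv2.imread('pics/wrist2.png')
t=np.hstack([f(a,250,165,100,75,4),f(b,230,180,100,75,4)])
cv2.imwrite('pics/crop2.png',np.vstack([t,np.hstack([cv2.resize(w,(400,300)),f(b,215,260,80,60,5)])]))
```

```text
(no output)
```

View pics/crop2.png

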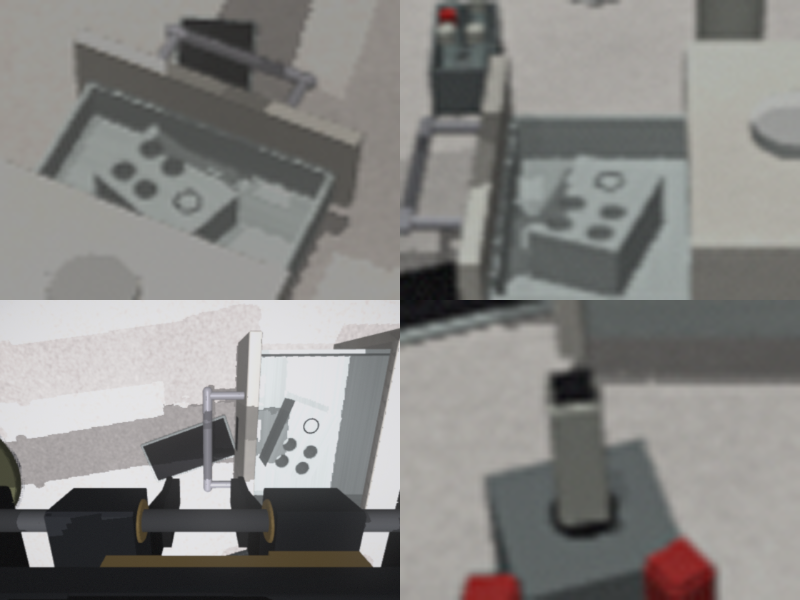

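The tray is fully out with the block uncovered. The ring is at scene (296.8,215.3), side (282.3,225.3) and wrist (435,176), with the wells on its other half.

Run:
```python
from h import *
import pickle
D=pickle.load(open('c2.pkl','rb'))
rs=[ray('',(296.75,215.25),D['scene']),ray('',(282.25,225.25),D['side']),ray('',(435.4,176.4),D['wrist'])]
x,e=tri(rs);print('ring',x.round(4),np.round(e,4))
for n,uv in(('scene',(296.75,215.25)),('side',(282.25,225.25)),('wrist',(435.4,176.4))):print(n,plane('',uv,.085,D[n]).round(4))
# red tops
for a,b in(((200,142),(272,312)),((192.3,158.8),(233.5,318))):print('red',tri([ray('scene',a),ray('side',b)]))
# ring ellipse in wrist
im=cv2.imread('pics/wrist2.png');g=cv2.cvtColor(im,7)[155:198,410:462]
b=cv2.threshold(g,0,255,cv2.THRESH_OTSU+cv2.THRESH_BINARY_INV)[1]
for c in cv2.findContours(b,cv2.RETR_LIST,2)[0]:
    if len(c)>8:(u,v),ax,_=cv2.fitEllipse(c);print('ell',u+410,v+155,ax,plane('',(u+410,v+155),.085,D['wrist']).round(4))
print('cam',sense()['tcp_pos'],-D['wrist'][1].T@D['wrist'][2], D['wrist'][1][2])
```

```text
ring [0.6003 0.0304 0.0821] [0.0008 0.0005 0.0008]
scene [0.6028 0.0316 0.085 ]
side [0.5996 0.027  0.085 ]
wrist [0.5991 0.0303 0.085 ]
red (array([ 0.51800633, -0.36384681,  0.18193903]), [np.float64(0.030990473822012664), np.float64(0.030990473822012553)])
red (array([ 0.48905685, -0.3725015 ,  0.13006437]), [np.float64(0.030599615062545566), np.float64(0.030599615062545694)])
ell 435.17884063720703 176.01667404174805 (17.634471893310547, 20.09647560119629) [0.5989 0.0307 0.085 ]
ell 435.0782356262207 176.0374641418457 (20.387609481811523, 23.25275993347168) [0.5988 0.0307 0.085 ]
cam [0.45131216 0.03402163 0.43738631] [0.46115822 0.11342236 0.41887855] [-0.02992632 -0.28579309 -0.95782395]
```

To row units: -294 mm is -0.392, 84 mm is 0.112, -0.26 rad is -0.1655.

Emit:
{"api": "drive_tool", "payload": {
  "hand": [1,1,1,1,1,1,1,1],
  "travel": [
    [-0.392,0.112,0],
    [-0.392,0.112,0],
    [-0.392,0.112,0],
    [-0.392,0.112,0],
    [-0.392,0.112,0],
    [-0.392,0.112,0],
    [-0.392,0.112,0],
    [-0.392,0.112,0]
  ],
  "dr": [
    [0,0,-0.1655],
    [0,0,-0.1655],
    [0,0,-0.1655],
    [0,0,-0.1655],
    [0,0,-0.1655],
    [0,0,-0.1655],
    [0,0,-0.1655],
    [0,0,-0.1655]
  ]
}}

```text
time_s: 7.1
tcp_pos: [0.4993, -0.2663, 0.4362]
orientation: [-0.001, 0.656, 0.755, -0.0]
contact_force: [0.4, -0.4, 0.2]
grip_width: 0.0866
finger_force: 0.0
```

Run:
```python
from h import *
import pickle
s=sense();print(s['tcp_pos'],s['orientation'])
c=cam('wrist');im=snap('wrist','pics/w3.png');pickle.dump(c,open('c3.pkl','wb'))
for a,b in(((200,142),(233.5,318)),((192.3,158.8),(272,312))):print('red',tri([ray('scene',a),ray('side',b)]))
print('cap proj',proj('',(.4996,-.2676,.17),c))
cv2.imwrite('pics/w3v.png',cv2.resize(im[:,:,::-1],(784,588)))
```

```text
[ 0.49931179 -0.26634938  0.43617565] [-6.43620237e-04  6.55512685e-01  7.55183889e-01 -8.76301268e-08]
red (array([ 0.46383511, -0.37138404,  0.15468838]), [np.float64(0.0007962482648150851), np.float64(0.0007962482648149624)])
red (array([ 0.54244635, -0.36367023,  0.1549514 ]), [np.float64(0.0012941836709201033), np.float64(0.0012941836709198734)])
cap proj [287.30172117 220.14244487]
```

View pics/w3v.png

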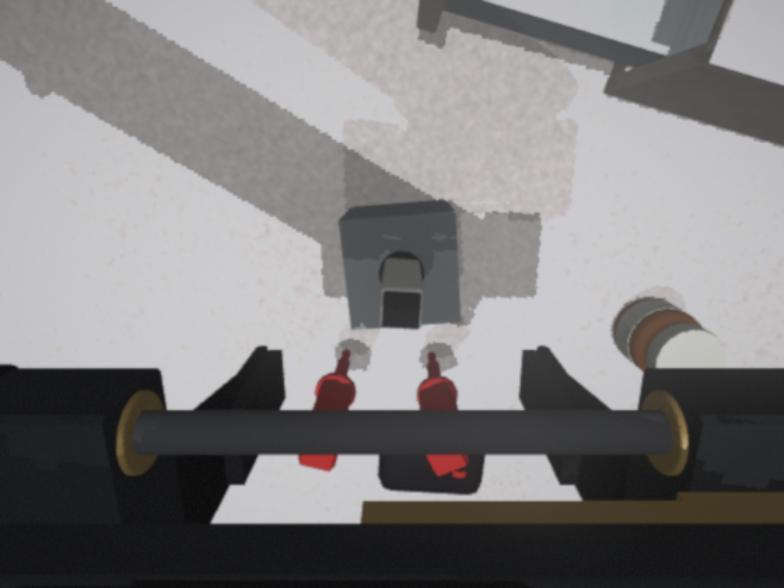

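The wrist view shows the black cap at (287,221) in the 560-wide frame, the collar on the stand at (287,192), the red look-alikes well clear at (236,300) and (312,300), and edges nearly parallel to the image axes.

Run:
```python
from h import *
import pickle
c=pickle.load(open('c3.pkl','rb'));im=cv2.imread('pics/w3.png');g=cv2.cvtColor(im,7)
m=np.zeros_like(g);m[203:237,268:306]=(g[203:237,268:306]<55)*255
cs=max(cv2.findContours(m,0,2)[0],key=cv2.contourArea)
pts=np.array([plane('',p[0],.17,c)[:2] for p in cs]).astype(np.float32)
print(cv2.minAreaRect(pts*1000))
ctr=np.array(cv2.minAreaRect(cs)[0]);print(ctr,cv2.minAreaRect(cs))
x,e=tri([ray('',ctr,c),ray('scene',(222.6,155)),ray('side',(249.2,277.2))]);print(x,e)
print(plane('',ctr,.17,c))
# collar bottom / stand top edges (z=.085)
for p in((347,221),(453,202),(460,320),(352,327)):print(plane('',np.array(p)/1.4,.085,c).round(4))
```

```text
((499.0314636230469, -268.05615234375), (18.5908260345459, 18.13834571838379), 7.518893241882324)
[286.5 220.5] ((286.5, 220.5), (23.0, 25.0), 90.0)
[ 0.49948244 -0.26848342  0.16481406] [np.float64(0.0011425353372029252), np.float64(0.0010932262667982028), np.float64(0.00048715590210636435)]
[ 0.49904777 -0.26796254  0.17      ]
[ 0.4576 -0.2389  0.085 ]
[ 0.5268 -0.2161  0.085 ]
[ 0.5462 -0.2983  0.085 ]
[ 0.4696 -0.3147  0.085 ]
```

To row units: 136 mm is 0.1813, 100 mm is 0.1333.

Emit:
{"api": "drive_tool", "payload": {
  "hand": [1,1,1,1,-1,-1,-1,-1,-1,-1,-1],
  "travel": [
    [-0.0027,0,0.0667],
    [-0.0027,0,0.1333],
    [-0.0027,0,0.1813],
    [-0.0027,0,0.1813],
    [-0.0027,0,0.1813],
    [-0.0027,0,0.1813],
    [-0.0027,0,0.1813],
    [-0.0027,0,0.1813],
    [-0.0027,0,0.1813],
    [-0.0027,0,0.1813],
    [-0.0027,0,0.1813]
  ],
  "dr": [
    [0,0,0],
    [0,0,0],
    [0,0,0],
    [0,0,0],
    [0,0,0],
    [0,0,0],
    [0,0,0],
    [0,0,0],
    [0,0,0],
    [0,0,0],
    [0,0,0]
  ],
  "grip_force": 40
}}

```text
time_s: 8.52
tcp_pos: [0.4993, -0.2704, 0.3007]
orientation: [-0.0, 0.657, 0.754, -0.0]
contact_force: [-0.7, 0.4, 0.8]
grip_width: 0.0251
finger_force: 0.7
```

Emit:
{"api": "drive_tool", "payload": {
  "hand": [-1,-1,-1,-1],
  "travel": [
    [0,0,0],
    [0,0,0],
    [0,0,0],
    [0,0,0]
  ],
  "dr": [
    [0,0,0],
    [0,0,0],
    [0,0,0],
    [0,0,0]
  ]
}}

```text
time_s: 9.02
tcp_pos: [0.4993, -0.2704, 0.3007]
orientation: [-0.0, 0.657, 0.754, -0.0]
contact_force: [-0.1, 0.4, -0.5]
grip_width: 0.0241
finger_force: 39.0
```

To row units: -150 mm is -0.2, -120 mm is -0.16.

Emit:
{"api": "drive_tool", "payload": {
  "hand": [-1,-1,-1,-1,-1,-1,-1,-1],
  "travel": [
    [0,0,-0.0107],
    [0,0,-0.0333],
    [0,0,-0.06],
    [0,0,-0.0867],
    [0,0,-0.12],
    [0,0,-0.16],
    [0,0,-0.2],
    [0,0,-0.2]
  ],
  "dr": [
    [0,0,0],
    [0,0,0],
    [0,0,0],
    [0,0,0],
    [0,0,0],
    [0,0,0],
    [0,0,0],
    [0,0,0]
  ]
}}

```text
time_s: 10.02
tcp_pos: [0.5, -0.2703, 0.4546]
orientation: [0.003, 0.657, 0.754, 0.001]
contact_force: [1.0, 0.1, -2.4]
grip_width: 0.0236
finger_force: 39.0
```

To row units: 281 mm is 0.3747, 265 mm is 0.3533.

Emit:
{"api": "drive_tool", "payload": {
  "hand": [-1,-1,-1,-1,-1,-1,-1,-1,-1,-1],
  "travel": [
    [0.0267,0.0133,0],
    [0.08,0.04,0],
    [0.14,0.0693,0],
    [0.2,0.1,0],
    [0.26,0.1293,0],
    [0.3133,0.156,0],
    [0.3533,0.176,0],
    [0.3747,0.1867,0],
    [0.3747,0.1867,0],
    [0.3747,0.1867,0]
  ],
  "dr": [
    [0,0,0],
    [0,0,0],
    [0,0,0],
    [0,0,0],
    [0,0,0],
    [0,0,0],
    [0,0,0],
    [0,0,0],
    [0,0,0],
    [0,0,0]
  ]
}}

```text
time_s: 11.28
tcp_pos: [0.5993, 0.0251, 0.4504]
orientation: [0.0, 0.658, 0.753, -0.001]
contact_force: [-0.1, -1.4, -1.8]
grip_width: 0.0239
finger_force: 39.0
```

Run:
```python
from h import *
s=sense();print(s['tcp_pos'],s['orientation'])
for n in('scene','side','wrist'):
    im=snap(n,f'pics/{n}4.png')
    print(n,'tip',proj(n,(.600,.030,.166)),'cap',proj(n,(.6,.03,.324)),'ring',proj(n,(.6,.03,.085)))
a=cv2.imread('pics/scene4.png');b=cv2.imread('pics/side4.png')
f=lambda im,x,y,w,h,s:cv2.resize(im[y:y+h,x:x+w],None,fx=s,fy=s,interpolation=cv2.INTER_CUBIC)
cv2.imwrite('pics/crop4.png',np.hstack([f(a,255,135,80,100,5),f(b,240,140,80,100,5)]))
```

```text
[0.59929634 0.02514784 0.45038407] [ 2.10230768e-04  6.57602667e-01  7.53364449e-01 -8.34163910e-04]
scene tip [296.60776575 200.3613273 ] cap [296.73198885 168.65938422] ring [296.55256239 214.44931541]
side tip [281.86577623 202.07423485] cap [280.93262988 152.0368288 ] ring [282.28669576 224.64488685]
wrist tip [288.63435912 205.23160491] cap [290.85820424 327.16554294] ring [288.23531197 183.35175823]
```

View pics/crop4.png

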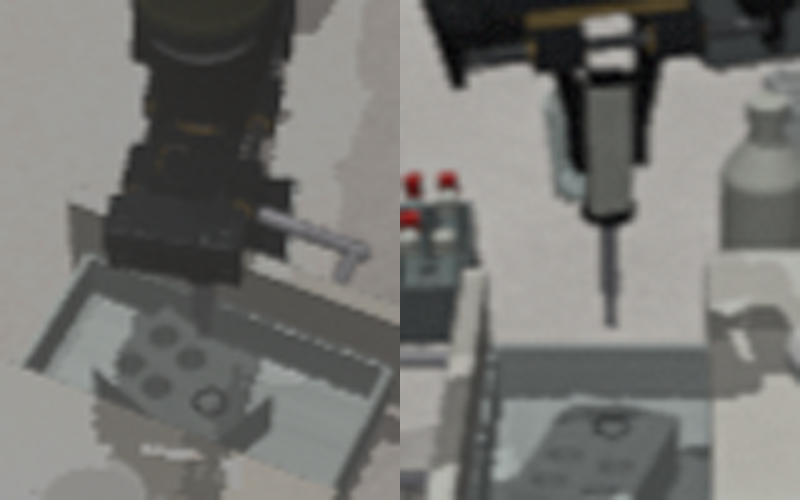

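Side view: tip at (282,205) above the ring at (282,225). Scene: tip (296,202), ring (297,215). It is lined up to within a few mm, so I go down to just above the block and look closely.

To row units: 62 mm is 0.0827, 50 mm is 0.0667.

Emit:
{"api": "drive_tool", "payload": {
  "hand": [-1,-1,-1,-1,-1],
  "travel": [
    [0.0027,0,0.0333],
    [0.004,0,0.0667],
    [0.004,0,0.0827],
    [0.004,0,0.0827],
    [0.004,0,0.0827]
  ],
  "dr": [
    [0,0,0],
    [0,0,0],
    [0,0,0],
    [0,0,0],
    [0,0,0]
  ]
}}

```text
time_s: 12.05
tcp_pos: [0.5993, 0.03, 0.3898]
orientation: [0.001, 0.657, 0.754, 0.001]
contact_force: [-0.1, 0.7, -1.8]
grip_width: 0.0243
finger_force: 39.0
```

Run:
```python
from h import *
import pickle
s=sense();print(s['tcp_pos'],s['orientation'],s['contact_force'])
D={}
for n in('scene','side','wrist'):D[n]=cam(n);snap(n,f'pics/{n}5.png')
pickle.dump(D,open('c5.pkl','wb'))
a=cv2.imread('pics/scene5.png');b=cv2.imread('pics/side5.png');w=cv2.imread('pics/wrist5.png')
f=lambda im,x,y,w,h,s:cv2.resize(im[y:y+h,x:x+w],None,fx=s,fy=s,interpolation=cv2.INTER_CUBIC)
cv2.imwrite('pics/crop5.png',np.hstack([f(w,240,120,100,150,4),np.vstack([f(a,275,185,50,37,8)[:296],f(b,260,195,50,38,8)])]))
```

```text
[0.59929667 0.02996492 0.38984969] [6.80087576e-04 6.56823336e-01 7.54044004e-01 5.31863626e-04] [-0.12504601  0.73219912 -1.77649625]
```

View pics/crop5.png

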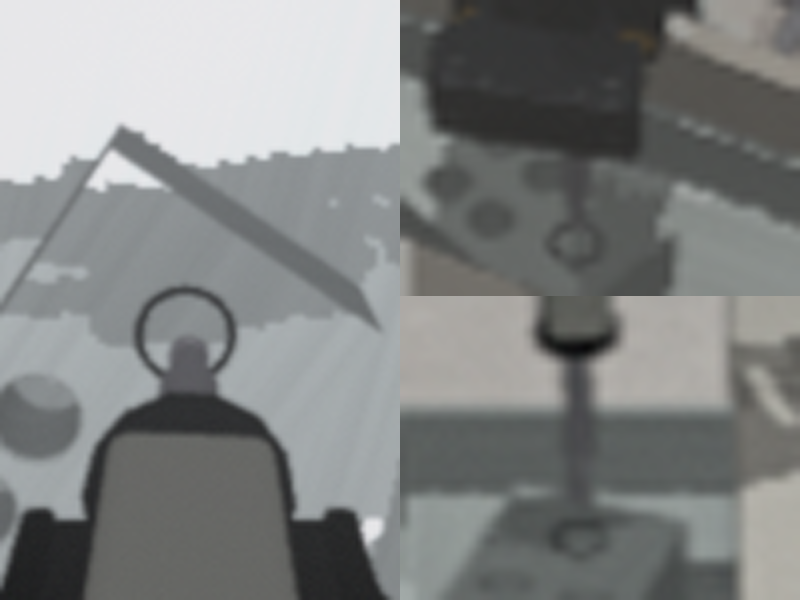

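Close up, the foot's end in the wrist crop is at (189,356) and the ring centre at (186,335). In the side crop the tip is just above the ring.

Run:
```python
from h import *
import pickle
D=pickle.load(open('c5.pkl','rb'))
T={'wrist':(287.25,209),'side':(282.1,221.1),'scene':(297.5,211.6)};G={'wrist':(286.5,203.75),'side':(282.5,225.5),'scene':(296.9,215.1)}
for n in T:print(n,plane('',T[n],.101,D[n]).round(4),plane('',G[n],.085,D[n]).round(4))
print('tip',tri([ray('',T[n],D[n]) for n in T]));print('ring',tri([ray('',G[n],D[n]) for n in T]))
print('wrist+side',tri([ray('',T[n],D[n]) for n in('wrist','side')])[0],tri([ray('',G[n],D[n]) for n in('wrist','side')])[0])
s=sense();M=R.from_quat(s['orientation'][[1,2,3,0]]).as_matrix();print(M.round(4))
```

```text
wrist [0.6001 0.0306 0.101 ] [0.5995 0.0304 0.085 ]
side [0.5993 0.0261 0.101 ] [0.6002 0.0256 0.085 ]
scene [0.5984 0.0327 0.101 ] [0.6021 0.0319 0.085 ]
tip (array([0.59913759, 0.03088825, 0.09903668]), [np.float64(0.0013510207797727488), np.float64(0.0013020584352751265), np.float64(0.002287806348729538)])
ring (array([0.60007502, 0.03031525, 0.08169075]), [np.float64(0.0008993487063287231), np.float64(0.0005585836053895319), np.float64(0.0009003213261105531)])
wrist+side [0.59992148 0.02980635 0.0983514 ] [0.60010661 0.02956461 0.08206056]
[[-1.375e-01  9.905e-01  1.700e-03]
 [ 9.905e-01  1.375e-01 -1.000e-04]
 [-3.000e-04  1.600e-03 -1.000e+00]]
```

Tip and ring agree within about 1 mm horizontally, with about 16 mm of height between them. Pressing slowly.

To row units: 22 mm is 0.0293, 21 mm is 0.028.

Emit:
{"api": "drive_tool", "payload": {
  "hand": [-1,-1,-1,-1,-1,-1,-1,-1],
  "travel": [
    [0,0.0007,0.008],
    [0,0.0007,0.0147],
    [0,0.0007,0.0187],
    [0,0.0007,0.0227],
    [0,0.0007,0.0253],
    [0,0.0007,0.028],
    [0,0.0007,0.0293],
    [0,0.0007,0.0293]
  ],
  "dr": [
    [0,0,0],
    [0,0,0],
    [0,0,0],
    [0,0,0],
    [0,0,0],
    [0,0,0],
    [0,0,0],
    [0,0,0]
  ]
}}

```text
time_s: 13.2
tcp_pos: [0.5994, 0.0302, 0.3668]
orientation: [0.0, 0.657, 0.754, -0.0]
contact_force: [-1.1, -0.8, 1.3]
grip_width: 0.0244
finger_force: 39.1
```

Run:
```python
from h import *
import pickle
D={}
F=[]
for n in('scene','side','wrist')+('side',)*3:
    D[n]=cam(n);s=sense();F.append(s['contact_force'][2]);snap(n,f'pics/{n}6.png')
s=sense();print(s['tcp_pos'],s['orientation'],np.round(F,2),s['wrist_torque'])
b=cv2.imread('pics/side6.png');w=cv2.imread('pics/wrist6.png')
f=lambda im,x,y,w,h,s:cv2.resize(im[y:y+h,x:x+w],None,fx=s,fy=s,interpolation=cv2.INTER_CUBIC)
cv2.imwrite('pics/crop6.png',np.hstack([f(w,240,120,100,150,4),f(b,260,180,40,60,10)]))
```

```text
[0.59944712 0.03014155 0.36677438] [ 5.03832022e-05  6.56696280e-01  7.54155149e-01 -6.63288737e-05] [1.27 0.83 1.99 1.2  1.73 2.19] [-0.18908545  0.41399507 -0.01073372]
```

View pics/crop6.png

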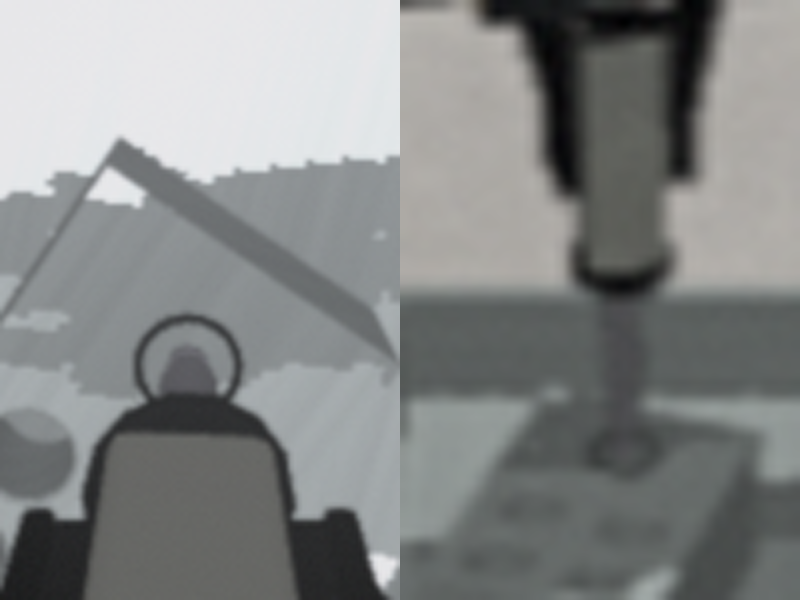

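The tip stands at the centre of the ring: in the wrist crop the foot is at about (188,364) and the ring at (188,365). The force change is about 3.2 N and the geometry gives 7 mm, so the tip is about half way in, and the probe is upright.

```bash
python3 -c "
from plant import close_job;print(close_job())"
```

```text
the job is handed in; nothing more can be done
None
```

I pulled the tray to its stop and handed in the job with the probe still held upright in the ring, its sprung tip pressed about half way in (about 7 mm by geometry, about 3 N by the wrist force).

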